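# Build up two part sets on the assembly stands

### The arm

A 6-joint arm with a two-finger parallel gripper is mounted at the origin on a cart in front of the work surface, level with it; the furniture and walls round the work are solid. World frame = base frame: x ahead of the robot, y to its left, z up, the work surface at z = 0. Lengths are in mm, angles in rad, forces in N, time in s.
With the tool pointing down it reaches from about 300 to 850 mm from the base axis. Payload 5.4 kg.
Tool frame: the origin (TCP) lies at the very end of the fingers, on their centre line; the grasp point (between the pads) lies 19 mm behind it; z points along the fingers, y is the line along which they close (so a half turn about z gives the same grasp; the last joint's range is limited). The gripper opens to 85 mm and grips with 20 to 120 N. Pads are 22 mm wide; open, the fingers measure 114 mm over their backs; the gripper's body (76 mm by 85 mm) begins 54 mm behind the grasp point. The pads swing forward as they close: fully open they stand 13 mm farther back than shut.
Start: joints at [0.901, 0.158, 1.597, -0, 1.386, -0.21], TCP at [255.174, 515.26, 231.299] pointing down, gripper open.
Joint ranges: [-2.91, 2.91], [-0.94, 2.29], [0.18, 2.7], [-1.29, 4.43], [0.17, 2.64], [-3, 3]. Speed limits (rad/s): [2.57, 2.57, 3.14, 3.14, 3.14, 3.14].

### API

Orientations are given as [roll, pitch, yaw] about the fixed x, y, z axes, in that order (R = Rz(yaw) Ry(pitch) Rx(roll)).
In Python, from bench import manip gives the robot as it stands. The module is installed in compiled form; this text tells all that it offers.
- The arm moves only by the shell command python3 -m creep 'ROWS' [FORCE]. ROWS is JSON, one flat list of numbers, 7 for each row, row after row: the shift along the tool's x, y, z in units of 50 mm (1.0 is 50 mm), then the turn, a rotation vector about the tool's x, y, z in units of 4 degrees (1.0 is 4 degrees), then the opening, from -1 (shut) to 1 (fully open). In form: [x, y, z, wx, wy, wz, gripper, x, y, z, wx, wy, wz, gripper, ...]. A call has 1 to 5 rows; each row shifts and turns the commanded pose from where the row before left it, along the tool's axes as they then stand; what a row does not reach is not made up. A row lasts 1/8 s, in which the tool goes at most 62.5 mm and 10.7 degrees, less where a joint would pass 70% of its speed; a pose out of reach is approached as far as the arm can. A call with a number of a shift or a turn outside -1 to 1 is refused whole. A call with a gripper value outside its range is refused whole. The fingers move at their own pace and stop on an object; FORCE is the grip in N (left out, the last holds). Time passes only in rows, so rows that do not move let the fingers close. It gives the time, the measured TCP pose, the force, the opening and the grip force at its end, in the units of the state.
- manip.state(): the state, without advancing time (a new reading comes with each control period).
- manip.get_image(name): name is "side" or "top" or "wrist"; returns the picture (384x512x3 uint8, red, green, blue); there is no depth.
- manip.camera_params(name): a dict with "fovy" (degrees; the focal length in pixels is half the picture's height over the tangent of half this angle, whatever the lens; pixels are square), "cx", "cy" (the principal point, pixels), "R" (3x3) and "t" (3): a world point X has camera coordinates R X + t. Camera axes: x right, y down, z forward; pixel columns grow to the right and rows downward; lengths in mm; the calibration is good to about 2 mm. The wrist camera is an equidistant fisheye: a pixel r from the principal point sees the ray r / f radians off the axis. A picture is of the moment at which its call begins: read the wrist's pose just before it. camera_params takes no time and is no camera call; for the wrist camera it gives the pose at the moment of the call.
- manip.job_done(): hands the job in; it is judged then, once.
The state is a dict: "time_s": time; "qpos": joint angles; "joint_vel": joint speeds; "joint_efforts": joint torques, N m; "ee_pos": TCP position; "orientation": TCP orientation; "ft_force": force on the tool from outside, world axes, zero at the start; "moment": the same for the moment, N m; "finger_gap": finger opening in mm; "grasp_force": force on a finger pad.
Only numpy, scipy, OpenCV 4.12 (cv2) and the standard library are available. Lean on these libraries where they do the work, as an engineer would, in place of code of your own. Each camera call takes 0.05 s, during which the arm holds its last target. There are 200 camera calls.

### The job

Build up the two sets on their assembly stands: over the thick post of the blue stand put the black rubber ring first and the zinc sleeve on top of it, and over the thin pin of the yellow stand put the brass bush first and the cup washer on top of it. Each part must be threaded over its post and lie flat and fully down; do not disturb the oiler, the yellow tin or the padlock.

Things in the scene. Friction and masses are not known exactly. Their poses are not given: they have to be found in the camera images.
- rubber_ring_mid (a point): black rubber ring, 52 mm outside, about 33 mm bore (31 mm clear), 12 mm high, about 40 g; lies flat on the green board (top at z = 0.045); the point given is its centre, half-way up; z axis up; can be gripped from above across its outside at any yaw
- zinc_sleeve_mid (a point): dull grey zinc sleeve (short wide tube), 47 mm outside, about 40 mm bore (38 mm clear), 19 mm high, about 60 g; lies flat on the green board (top at z = 0.045); the point given is its centre, half-way up; z axis up; can be gripped from above across its outside at any yaw
- cup_washer_mid (a point): light grey steel cup washer, 33 mm outside, about 15 mm bore (11 mm clear), 6 mm high, about 15 g; lies flat on the green board (top at z = 0.045); the point given is its centre, half-way up; z axis up; can be gripped from above across its outside at any yaw
- brass_bush_mid (a point): brass bush (short thick ring), 22 mm outside, about 14 mm bore (10.5 mm clear), 12 mm high, about 25 g; lies flat on the green board (top at z = 0.045); the point given is its centre, half-way up; z axis up; can be gripped from above across its outside at any yaw
- thick_stand_seat (a point): assembly stand with a round blue foot (72 mm across, 10 mm high), a bright seat disc on it (57 mm across, 2 mm high) and a thick aluminium post: 26 mm in diameter for 30 mm above the seat, then tapering to a 12 mm tip 44 mm above the seat; fixed on the green assembly board (45 mm thick, its top at z = 0.045) and upright; the point given is the centre of the top face of its seat disc, on the post's axis, 12 mm above the board; z up along the post
- pin_stand_seat (a point): assembly stand with a round yellow foot (72 mm across, 10 mm high), a bright seat disc on it (57 mm across, 2 mm high) and a thin aluminium pin: 6 mm in diameter for 26 mm above the seat, then tapering to a 2 mm tip 36 mm above the seat; fixed on the green assembly board (45 mm thick, its top at z = 0.045) and upright; the point given is the centre of the top face of its seat disc, on the post's axis, 12 mm above the board; z up along the post
- oiler: bystander on the board, behind: small grey oil bottle with a brown spout, 39 mm across, 113 mm tall, upright; origin at the centre of its underside
- yellow_tin: bystander on the board: round yellow tin, 50 mm across, 29 mm high; origin at the centre of its underside
- brass_padlock: bystander on the bench right of the board: brass padlock lying flat, 69x42x17 mm, longest along its x; origin at the centre of its underside

How it is judged:
By the outcome, as a careful person would: the job done as asked, in the order asked, and still so for the second after the job is handed in, with the robot touching nothing.
It also fails if it takes over 106 s, if anything falls off the work surface, if the arm or the gripper's body presses on something with over 40 N, if the wrist force passes 120 N, or if a joint passes its speed limit or range.

## Working session

There is one attempt and no reset: what is moved stays moved. The work goes in short steps, Python scripts to look and compute and a shell command to move; the robot and the scene stay as the last step left them, time stands still between calls to the robot, and variables do not carry over. Pictures are saved under pics/ and viewed, at most 14 in all, crops included, and the job is handed in when it is done.

```bash
mkdir -p pics; python3 - <<'E'
from bench import manip
import cv2
s=manip.state();print(s)
for n in("top","side"):
    cv2.imwrite(f"pics/{n}0.png",manip.get_image(n)[:,:,::-1]);p=manip.camera_params(n);print(n,p)
print(manip.camera_params("wrist"))
E
```

```text
{'time_s': 0.0, 'qpos': array([ 9.00906523e-01,  1.59054429e-01,  1.59825140e+00,  4.29985731e-05,
        1.38616525e+00, -2.10103062e-01]), 'joint_vel': array([-5.87918301e-04, -5.59848461e-04,  8.63334804e-04,  6.68417588e-04,
       -1.64191314e-03, -8.50191830e-05]), 'joint_efforts': array([ 3.30883704e-04, -3.96025479e+01, -3.31421220e+01, -3.64631615e-04,
        8.84603447e-03,  7.09672662e-06]), 'ee_pos': array([254.79132852, 514.80352364, 230.30426026]), 'orientation': array([-3.13976435e+00, -4.33088930e-04,  2.68179758e+00]), 'ft_force': array([-0.46216411,  0.14127269,  0.04946963]), 'moment': array([-0.03689534, -0.01791072,  0.00470322]), 'grasp_force': 0.0, 'finger_gap': 85.4867156071922}
top {'fovy': 50.305480799582945, 'cx': 257.64436816449984, 'cy': 188.10601208697415, 'R': array([[ 0.01391785, -0.99985344, -0.00997003],
       [-0.99270423, -0.01262263, -0.11991238],
       [ 0.11976895,  0.01156621, -0.99273442]]), 't': array([-65.0303902 , 564.74525607, 958.33545073])}
side {'fovy': 52.87760792786385, 'cx': 254.23967839619695, 'cy': 194.40641514024395, 'R': array([[-0.98708933, -0.15814253,  0.02540838],
       [-0.10516706,  0.52026176, -0.84750669],
       [ 0.12080785, -0.83923694, -0.53017622]]), 't': array([522.04713469, 144.17005067, 794.4400206 ])}
{'fovy': 65.70646984690485, 'cx': 256.3215398922917, 'cy': 192.24975253320585, 'R': array([[ 0.44369833,  0.89617546, -0.00115499],
       [ 0.85230097, -0.42157697,  0.30960606],
       [ 0.27697444, -0.13835609, -0.95086421]]), 't': array([-573.90146741,  -39.8940803 ,  379.99885584])}
```

View pics/top0.png

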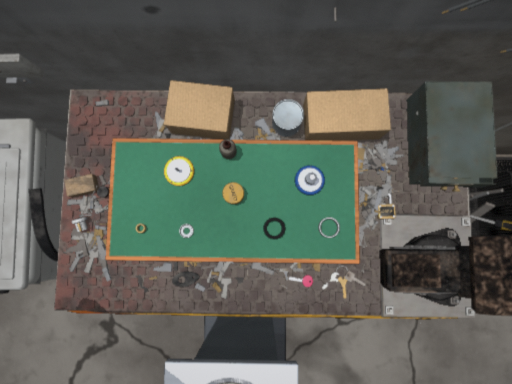

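View pics/side0.png

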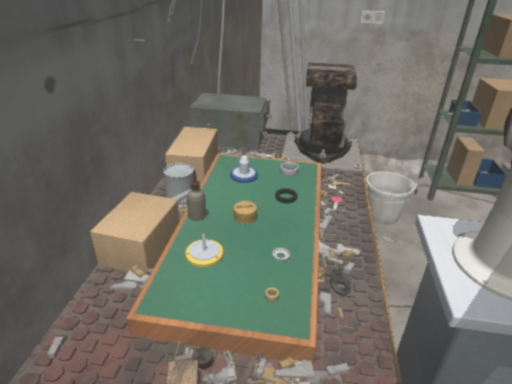

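The top view shows the blue stand at (310,180), yellow stand (179,170), ring (274,228), sleeve (329,227), washer (186,231), bush (140,228), oiler (228,149) and tin (233,193). The side view agrees.

```bash
cat > h.py <<'E'
import numpy as np
from bench import manip
def params(n):
    p=manip.camera_params(n); p['f']=192/np.tan(np.radians(p['fovy']/2)); p['fish']=n=="wrist"; return p
def back(p,uv,z):
    d=np.array([uv[0]-p['cx'],uv[1]-p['cy']])/p['f']
    r=np.hypot(*d)
    if p['fish']:
        v=np.r_[d/max(r,1e-9)*np.sin(r),np.cos(r)]
    else: v=np.r_[d,1]
    R=p['R']; c=-R.T@p['t']; v=R.T@v
    return c+v*(z-c[2])/v[2]
def proj(p,X):
    X=np.atleast_2d(X)@p['R'].T+p['t']
    if p['fish']:
        rho=np.hypot(X[:,0],X[:,1]); th=np.arctan2(rho,X[:,2]); q=X[:,:2]/np.maximum(rho,1e-9)[:,None]*th[:,None]
    else: q=X[:,:2]/X[:,2:]
    return q*p['f']+[p['cx'],p['cy']]
E
python3 - <<'E'
from h import *
T=params("top");S=params("side")
for n,t,s,z in [("ring",(274,228),(286.5,195.5),51),("sleeve",(329,227),(289.5,169),62),("washer",(186,231),(281.5,254),50),("bush",(140,228),(272,294),55),("blue",(310,180),(244,174),57),("yellow",(179,170),(204.5,252),57),("oiler",(228,149),(196,205),100),("tin",(233,193),(245,211),66)]:
    print(n,back(T,t,z).round(0),back(S,s,z).round(0))
w=params("wrist");print("cam rel TCP",-w['R'].T@w['t']-manip.state()['ee_pos'])
E
```

```text
ring [469. -98.  51.] [469. -94.  51.]
sleeve [ 473. -225.   62.] [ 472. -206.   62.]
washer [459. 110.  50.] [460. 113.  50.]
bush [465. 218.  55.] [465. 222.  55.]
blue [ 584. -182.   57.] [ 583. -165.   57.]
yellow [604. 130.  57.] [601. 143.  57.]
oiler [647.  11. 100.] [640.  56. 100.]
tin [549.  -0.  66.] [549.   9.  66.]
cam rel TCP [-71.44565005  35.24589959 142.61520321]
```

```bash
python3 -m creep '[0,0,0,0,0,-1,1, 0,0,0,0,0,-1,1, 0,0,0,0,0,-1,1, 0,0,0,0,0,-1,1, 0,0,0,0,0,-1,1]'; python3 -m creep '[0,0,0,0,0,-1,1, 0,0,0,0,0,-0.59,1, -0.5,-0.7,0.1,0,0,0,1, -0.5,-0.7,0.1,0,0,0,1, -0.5,-0.7,0.1,0,0,0,1]';python3 -m creep '[-0.5,-0.7,0.1,0,0,0,1, -0.5,-0.7,0.1,0,0,0,1, -0.5,-0.7,0.1,0,0,0,1, -0.5,-0.7,0.1,0,0,0,1, -0.5,-0.7,0.1,0,0,0,1]'
```

```text
time_s: 0.72
ee_pos: [254.9, 515.0, 230.7]
orientation: [-3.141, -0.001, 3.033]
ft_force: [-0.6, -0.2, -0.7]
finger_gap: 85.0
grasp_force: 0.0
time_s: 1.35
ee_pos: [330.5, 409.1, 215.7]
orientation: [-3.141, -0.001, -3.141]
ft_force: [0.4, 1.6, 0.0]
finger_gap: 85.7
grasp_force: 0.0
time_s: 1.98
ee_pos: [455.6, 234.0, 190.8]
orientation: [-3.142, -0.001, -3.141]
ft_force: [0.7, 0.4, 0.7]
finger_gap: 85.7
grasp_force: 0.0
```

```bash
python3 -m creep '[-0.2,-0.28,0.4,0,0,0,1, 0,0,0,0,0,0,1]'; python3 - <<'E'
from h import *
import cv2
w=params("wrist");s=manip.state()
im=manip.get_image("wrist");cv2.imwrite("pics/w1.png",im[:,:,::-1]);np.savez("w1.npz",im=im)
print(s['ee_pos'],proj(w,s['ee_pos']*[1,1,0]+[0,0,57]))
E
```

```text
time_s: 2.22
ee_pos: [464.2, 220.2, 169.4]
orientation: [-3.141, -0.004, 3.14]
ft_force: [-0.6, 0.8, 0.8]
finger_gap: 85.5
grasp_force: 0.0
[464.23368199 220.19657279 169.43886826] [[256.5665182  189.22321808]]
```

View pics/w1.png

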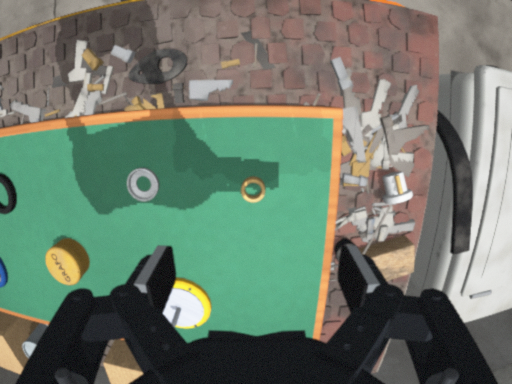

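The wrist view shows the bush at (253,190), the washer at (143,184) and the fingers at (155,270) and (350,270). I'll fit silhouettes against a cylinder model.

```bash
cat >> h.py <<'E'
import cv2
from scipy.optimize import fsolve
def cyl(p,x,y,d,z0,z1):
    a=np.linspace(0,2*np.pi,60,endpoint=False); c=np.c_[x+d/2*np.cos(a),y+d/2*np.sin(a)]
    q=proj(p,np.r_[np.c_[c,np.full(60,z0)],np.c_[c,np.full(60,z1)]]).astype(np.float32)
    return cv2.convexHull(q)
def cen(c):
    m=cv2.moments(c); return np.array([m['m10'],m['m01']])/m['m00'],m['m00']
def mask(im):
    h=cv2.cvtColor(im,cv2.COLOR_RGB2HSV); return (~((h[...,0]>55)&(h[...,0]<95)&(h[...,1]>90))).astype(np.uint8)
def measure(im,p,x,y,d,z0,z1):
    "centre xy of cylinder from non-green blob nearest guess; also area ratio"
    u=cen(cyl(p,x,y,d,z0,z1))[0]
    cs=[c for c in cv2.findContours(mask(im),cv2.RETR_EXTERNAL,cv2.CHAIN_APPROX_NONE)[0] if cv2.contourArea(c)>100]
    c=max(cs,key=lambda c:cv2.pointPolygonTest(c,(float(u[0]),float(u[1])),True))
    c=cv2.convexHull(c); m,A=cen(c)
    s=fsolve(lambda v:cen(cyl(p,*v,d,z0,z1))[0]-m,[x,y],epsfcn=1e-4)
    return s,A/cen(cyl(p,*s,d,z0,z1))[1],m
E
python3 - <<'E'
from h import *
w=params("wrist");s=manip.state();im=np.load("w1.npz")['im']
print("bush",measure(im,w,465,220,22,45,57),"washer",measure(im,w,459,112,33,45,51),s['ee_pos'])
im=manip.get_image("top");T=params("top")
for n,x,y,d,z0,z1 in [("ring",469,-98,52,45,57),("sleeve",473,-225,47,45,64),("washer",459,110,33,45,51),("bush",465,218,22,45,57),("blue",584,-182,72,45,55),("yellow",604,130,72,45,55)]:
    print(n,*measure(im,T,x,y,d,z0,z1))
E
```

```text
bush (array([466.65759737, 217.6095927 ]), 1.0645204842891596, array([252.64060606, 189.21515152])) washer (array([462.42491332, 109.38809076]), 1.0431434379015336, array([142.36118797, 184.06511714])) [464.44486543 221.13607204 170.53396308]
ring [555.14607    -52.73479418] 509.24540226660207 [255.5 191.5]
sleeve [554.64373597 -52.80906054] 603.9295608494431 [255.5 191.5]
washer [555.57092708 -52.66856123] 1281.9428760368332 [255.5 191.5]
bush [555.19042111 -52.72479578] 2726.6453146824306 [255.5 191.5]
blue [555.30792072 -52.71457643] 269.6082753306606 [255.5 191.5]
yellow [555.3079214  -52.71457653] 269.60827610058425 [255.5 191.5]
```

```bash
python3 -m creep '[-0.04,-0.066,0.5,0,0,0,0.2, 0,0,0.6,0,0,0,0.2, 0,0,0.6,0,0,0,0.2, 0,0,0.4,0,0,0,0.2, 0,0,0.2,0,0,0,0.2]' 30;  python3 -m creep '[0,0,0.16,0,0,0,0.2, 0,0,0,0,0,0,0.2]'; python3 - <<'E'
from h import *
cv2.imwrite("pics/w2.png",manip.get_image("wrist")[:,:,::-1])
E
```

```text
time_s: 2.95
ee_pos: [466.6, 218.9, 55.9]
orientation: [3.142, -0.001, -3.14]
ft_force: [0.0, 0.8, -0.0]
finger_gap: 51.1
grasp_force: 0.0
time_s: 3.2
ee_pos: [467.3, 218.3, 48.5]
orientation: [3.142, 0.0, -3.141]
ft_force: [-0.0, 1.4, 0.7]
finger_gap: 51.5
grasp_force: 0.0
```

View pics/w2.png

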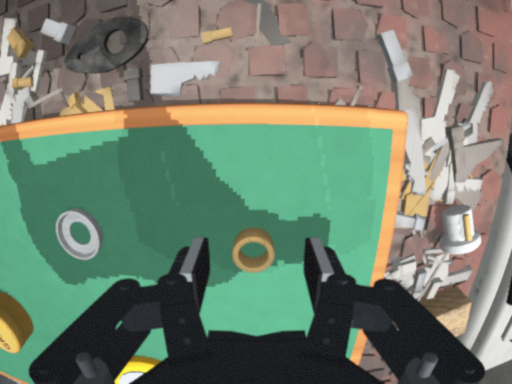

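The bush, at (253,250), sits centred between the finger pads at (200,258) and (312,258). Closing now.

```bash
python3 -m creep '[0,0,0,0,0,0,-0.9, 0,0,0,0,0,0,-0.9, 0,0,0,0,0,0,-0.9, 0,0,0,0,0,0,-0.9]' 30;  python3 -m creep '[0,0,-0.2,0,0,0,-0.9, 0,0,-0.6,0,0,0,-0.9, 0,0,-0.8,0,0,0,-0.9, 0,0,-0.86,0,0,0,-0.9, 0,0,0,0,0,0,-0.9]'; python3 - <<'E'
from h import *
cv2.imwrite("pics/w3.png",manip.get_image("wrist")[:,:,::-1]);print(manip.state()['ee_pos'])
E
```

```text
time_s: 3.75
ee_pos: [467.8, 218.1, 49.0]
orientation: [3.141, 0.001, -3.141]
ft_force: [-1.2, -0.3, 5.6]
finger_gap: 20.1
grasp_force: 29.5
time_s: 4.38
ee_pos: [469.9, 218.6, 175.7]
orientation: [3.14, 0.008, -3.141]
ft_force: [-0.2, -0.0, -0.5]
finger_gap: 20.2
grasp_force: 29.5
[468.34432311 218.25361222 173.19132482]
```

View pics/w3.png

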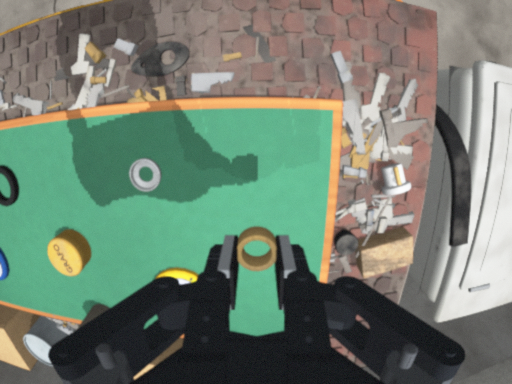

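The bush is held at about (256,248). Next I move past the yellow stand so I can look down on it.

```bash
python3 -m creep '[-0.5,-0.28,-0.1,0,0,0,-0.9, -0.6,-0.28,-0.1,0,0,0,-0.9, -0.6,-0.28,-0.1,0,0,0,-0.9, -0.6,-0.28,0,0,0,0,-0.9, -0.6,-0.28,0,0,0,0,-0.9]';  python3 -m creep '[-0.5,-0.26,0,0,0,0,-0.9, 0,0,0,0,0,0,-0.9, 0,0,0,0,0,0,-0.9]'; python3 - <<'E'
from h import *
w=params("wrist");s=manip.state()
im=manip.get_image("wrist");cv2.imwrite("pics/w4.png",im[:,:,::-1])
print(s['ee_pos']);print("stand foot",measure(im,w,603,135,72,45,55))
E
```

```text
time_s: 5.05
ee_pos: [612.1, 147.5, 184.2]
orientation: [-3.142, -0.003, -3.141]
ft_force: [0.1, 0.2, -0.2]
finger_gap: 20.0
grasp_force: 29.5
time_s: 5.42
ee_pos: [636.0, 135.4, 184.8]
orientation: [3.141, -0.003, -3.141]
ft_force: [-0.5, 0.1, -1.2]
finger_gap: 19.9
grasp_force: 29.5
[636.01547819 135.35610697 184.77041031]
stand foot (array([603.45027587, 131.81970773]), 1.0120775132931226, array([252.67948718, 149.05785301]))
```

View pics/w4.png

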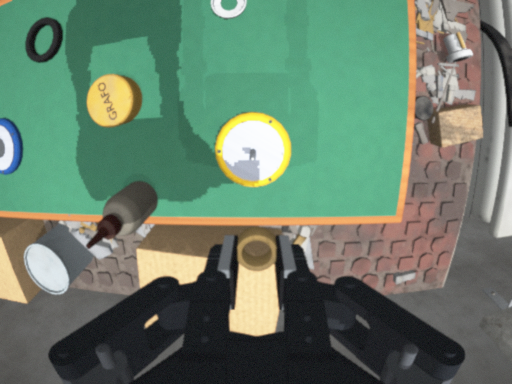

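```bash
python3 - <<'E'
from h import *
w=params("wrist");s=manip.state()
im=cv2.imread("pics/w4.png")
h=cv2.cvtColor(im,cv2.COLOR_BGR2HSV)[220:285,225:290]
m=((h[...,1]>75)&(h[...,0]>15)&(h[...,0]<32)&(h[...,2]<175)).astype(np.uint8)
n,l,st,ct=cv2.connectedComponentsWithStats(m);i=1+st[1:,4].argmax();print(st[i]+[225,220,0,0,0])
hu=cv2.convexHull(np.argwhere(l==i)[:,::-1].astype(np.int32));c=cen(hu);c0=c[0]+[225,220];print(c0,c[1])
e=s['ee_pos'];z=e[2]
sol=fsolve(lambda v:cen(cyl(w,*v,22,z-3.5,z+8.5))[0]-c0,e[:2],epsfcn=1e-4);print(sol-e[:2],cen(cyl(w,*sol,22,z-3.5,z+8.5))[1],e)
E
```

```text
[ 225  226   56   59 1566]
[256.07314857 249.1363774 ] 2201.0
[-2.24208542 -0.291165  ] 1593.2935494178673 [636.04517273 135.58813733 185.18469187]
```

```bash
python3 -m creep '[0.32,-0.028,0,0,0,0,-0.9, 0.32,-0.028,0,0,0,0,-0.9, 0,0,0.8,0,0,0,-0.9, 0,0,0.86,0,0,0,-0.9, 0,0,0,0,0,0,-0.9]';  python3 - <<'E'
from h import *
for i in range(4): print(manip.state()['ee_pos'])
im=manip.get_image("wrist")[190:310,180:340];cv2.imwrite("pics/w5.png",cv2.resize(im[:,:,::-1],None,fx=4,fy=4,interpolation=cv2.INTER_CUBIC))
w=params("wrist");print(proj(w,[[603.5,131.8,93],[603.5,131.8,57]]))
E
```

```text
time_s: 6.1
ee_pos: [601.4, 132.8, 99.4]
orientation: [-3.142, -0.008, -3.141]
ft_force: [-0.2, -0.5, 1.2]
finger_gap: 19.7
grasp_force: 29.5
[601.42950099 132.76296693  99.42437913]
[601.42950099 132.76296693  99.42437913]
[601.42950099 132.76296693  99.42437913]
[601.42950099 132.76296693  99.42437913]
[[254.91960753 242.24026312]
 [255.13638289 218.01495217]]
```

View pics/w5.png

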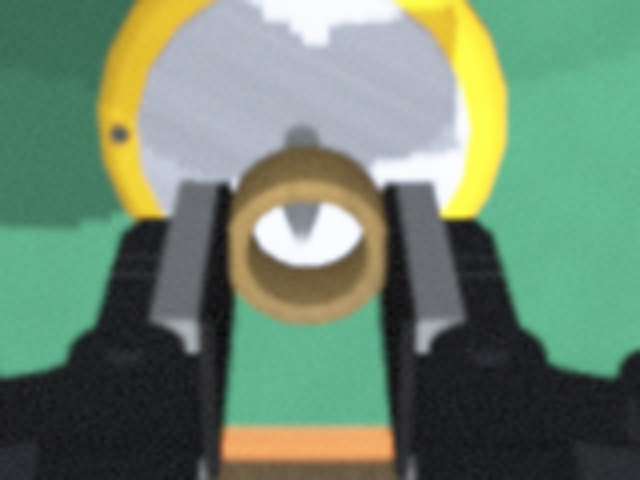

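The pin tip shows through the bore at crop (302,240). The bore's bottom centre is at about (306,223), so I need about 2.5 mm in +x.

```bash
python3 -m creep '[-0.05,-0.01,0,0,0,0,-0.9, 0,0,0,0,0,0,-0.9, 0,0,0,0,0,0,-0.9]';  python3 -m creep '[0,0,0,0,0,0,-0.9]';python3 - <<'E'
from h import *
im=manip.get_image("wrist")[190:310,180:340];cv2.imwrite("pics/w6.png",cv2.resize(im[:,:,::-1],None,fx=4,fy=4,interpolation=cv2.INTER_CUBIC))
E
```

```text
time_s: 6.52
ee_pos: [608.5, 131.8, 104.6]
orientation: [3.142, 0.002, -3.141]
ft_force: [-0.4, -0.2, -0.5]
finger_gap: 19.9
grasp_force: 29.5
time_s: 6.65
ee_pos: [608.0, 131.8, 103.8]
orientation: [3.142, 0.001, -3.141]
ft_force: [0.7, 0.4, 0.1]
finger_gap: 19.9
grasp_force: 29.5
```

View pics/w6.png

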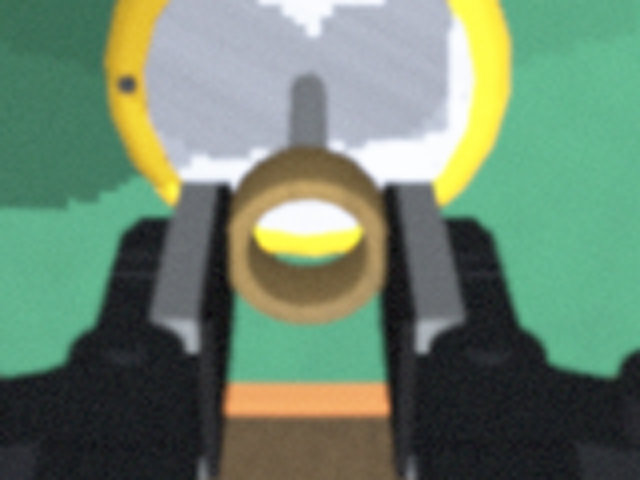

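The arm was still settling in that earlier picture. The bush is now about 4 mm too far in +x, with y aligned at column 308. I'll correct, settle and recheck.

```bash
python3 -m creep '[0.075,0,0.08,0,0,0,-0.9, 0,0,0,0,0,0,-0.9, 0,0,0,0,0,0,-0.9, 0,0,0,0,0,0,-0.9]';python3 - <<'E'
from h import *
im=manip.get_image("wrist")[190:310,180:340];cv2.imwrite("pics/w7.png",cv2.resize(im[:,:,::-1],None,fx=4,fy=4,interpolation=cv2.INTER_CUBIC))
E
```

```text
time_s: 7.2
ee_pos: [604.1, 131.7, 99.4]
orientation: [-3.142, 0.0, -3.141]
ft_force: [-0.2, 0.1, 0.0]
finger_gap: 19.6
grasp_force: 29.5
```

View pics/w7.png

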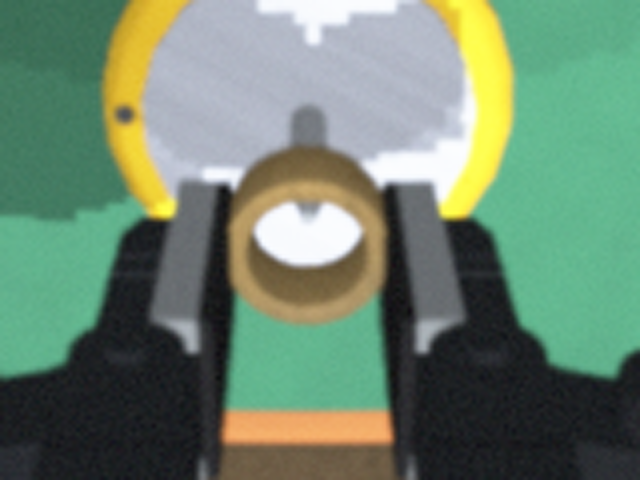

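The tip is at (308,218), within 1 mm of the bore centre. Lowering.

```bash
python3 -m creep '[0,0,0.1,0,0,0,-0.9, 0,0,0.15,0,0,0,-0.9, 0,0,0.15,0,0,0,-0.9, 0,0,0,0,0,0,-0.9]';python3 -m creep '[0,0,0.15,0,0,0,-0.9, 0,0,0.15,0,0,0,-0.9, 0,0,0.06,0,0,0,-0.9, 0,0,0,0,0,0,-0.9,0,0,0,0,0,0,-0.9]'
```

```text
time_s: 7.75
ee_pos: [603.7, 131.7, 78.3]
orientation: [-3.142, -0.001, -3.141]
ft_force: [0.3, 0.9, -0.5]
finger_gap: 19.5
grasp_force: 29.5
time_s: 8.38
ee_pos: [604.0, 131.8, 61.2]
orientation: [3.142, -0.0, -3.141]
ft_force: [0.1, -0.9, -0.5]
finger_gap: 19.6
grasp_force: 29.5
```

```bash
python3 -m creep '[0,0,0.03,0,0,0,-0.9, 0,0,0,0,0,0,-0.9]';python3 -m creep '[0,0,0,0,0,0,-0.2, 0,0,0,0,0,0,-0.2, 0,0,0,0,0,0,0, 0,0,-0.5,0,0,0,0, 0,0,-1,0,0,0,0]'; python3 -m creep '[0,0,-1,0,0,0,0,0,0,0,0,0,0,0.1,0,0,0,0,0,0,0.2]'; python3 - <<'E'
from h import *
im=manip.get_image("wrist");cv2.imwrite("pics/w8.png",im[:,:,::-1]);w=params("wrist");print("washer",measure(im,w,462,110,33,45,51))
E
```

```text
time_s: 8.62
ee_pos: [604.1, 131.8, 61.1]
orientation: [-3.141, -0.0, -3.141]
ft_force: [-2.9, -0.6, 8.5]
finger_gap: 20.2
grasp_force: 30.3
time_s: 9.25
ee_pos: [601.8, 131.6, 132.7]
orientation: [-3.141, -0.006, -3.141]
ft_force: [0.9, 0.6, 0.5]
finger_gap: 42.8
grasp_force: 0.0
time_s: 9.62
ee_pos: [603.6, 131.8, 184.1]
orientation: [-3.142, -0.001, -3.141]
ft_force: [-0.1, 0.5, -0.2]
finger_gap: 51.1
grasp_force: 0.0
washer (array([459.85589462, 109.02042617]), 1.0432499766872148, array([231.6960501 ,  32.68641618]))
```

View pics/w8.png

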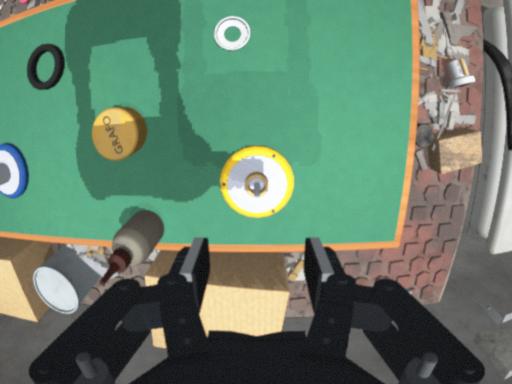

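The bush is threaded on the pin at (257,184) and the washer is at (232,33). Going to the washer.

```bash
python3 -m creep '[0.6,-0.1,0,0,0,0,0.2, 0.6,-0.1,0,0,0,0,0.2, 0.6,-0.1,0,0,0,0,0.2, 0.6,-0.1,0.3,0,0,0,0.2, 0.45,-0.05,0.4,0,0,0,0.2]'; python3 -m creep '[0,0,0,0,0,0,0.2,0,0,0,0,0,0,0.2,0,0,0,0,0,0,0.2]'; python3 - <<'E'
from h import *
w=params("wrist");im=manip.get_image("wrist");print("washer",measure(im,w,461,109,33,45,51))
E
```

```text
time_s: 10.3
ee_pos: [459.5, 109.1, 147.8]
orientation: [3.142, -0.003, -3.141]
ft_force: [0.3, -0.0, -0.3]
finger_gap: 51.1
grasp_force: 0.0
time_s: 10.68
ee_pos: [462.9, 109.2, 150.7]
orientation: [3.142, 0.002, -3.141]
ft_force: [-0.4, 0.5, 0.0]
finger_gap: 51.4
grasp_force: 0.0
washer (array([461.48585088, 109.10412309]), 1.035164022941172, array([256.33831259, 190.19322268]))
```

```bash
python3 -m creep '[0,0,0.5,0,0,0,0.1, 0,0,0.7,0,0,0,0.1, 0,0,0.5,0,0,0,0.1, 0,0,0.26,0,0,0,0.1, 0,0,0.1,0,0,0,0.1]'; python3 -m creep '[0,0,0,0,0,0,0.1,0,0,0,0,0,0,0.1]'; python3 - <<'E'
from h import *
w=params("wrist");im=manip.get_image("wrist");print("washer",measure(im,w,461.5,109,33,45,51))
cv2.imwrite("pics/w9.png",im[:,:,::-1])
E
```

```text
time_s: 11.35
ee_pos: [461.9, 109.2, 46.6]
orientation: [-3.142, -0.0, -3.141]
ft_force: [0.3, -0.4, -0.5]
finger_gap: 46.6
grasp_force: 0.0
time_s: 11.6
ee_pos: [462.5, 109.2, 47.8]
orientation: [-3.142, 0.002, -3.141]
ft_force: [0.8, -0.5, 0.5]
finger_gap: 47.0
grasp_force: 0.0
washer (array([461.45146771, 109.10987165]), 1.009313765292469, array([256.37245257, 248.0027524 ]))
```

Washer is where it was measured (461.5). Close and lift, watching the force.

```bash
python3 -m creep '[0,0,0,0,0,0,-0.8, 0,0,0,0,0,0,-0.8, 0,0,0,0,0,0,-0.8, 0,0,0,0,0,0,-0.8]' 25;  python3 -m creep '[0,0,-0.2,0,0,0,-0.8, 0,0,-0.6,0,0,0,-0.8, 0,0,-0.7,0,0,0,-0.8, 0,0,-0.66,0,0,0,-0.8]'; python3 -m creep '[-0.6,0.1,0,0,0,0,-0.8, -0.6,0.1,0,0,0,0,-0.8, -0.6,0.1,0,0,0,0,-0.8, -0.6,0.1,0,0,0,0,-0.8, -0.44,0.05,0,0,0,0,-0.8]'; python3 -m creep '[0,0,0,0,0,0,-0.8,0,0,0,0,0,0,-0.8,0,0,0,0,0,0,-0.8]'; python3 - <<'E'
from h import *
im=manip.get_image("wrist")[130:310,140:380];cv2.imwrite("pics/w10.png",cv2.resize(im[:,:,::-1],None,fx=3.3,fy=3.3,interpolation=cv2.INTER_CUBIC))
E
```

```text
time_s: 12.15
ee_pos: [462.1, 109.2, 47.7]
orientation: [-3.142, 0.001, -3.141]
ft_force: [-2.3, 0.4, 5.8]
finger_gap: 29.9
grasp_force: 24.4
time_s: 12.65
ee_pos: [461.5, 109.2, 156.4]
orientation: [3.142, 0.001, -3.141]
ft_force: [0.2, 0.5, -1.0]
finger_gap: 30.2
grasp_force: 24.8
time_s: 13.28
ee_pos: [604.6, 132.0, 155.2]
orientation: [3.142, 0.0, -3.141]
ft_force: [-0.3, -0.5, 0.1]
finger_gap: 29.9
grasp_force: 24.8
time_s: 13.65
ee_pos: [602.7, 131.7, 154.9]
orientation: [-3.142, -0.001, -3.141]
ft_force: [0.7, 1.0, -0.3]
finger_gap: 30.0
grasp_force: 24.8
```

View pics/w10.png

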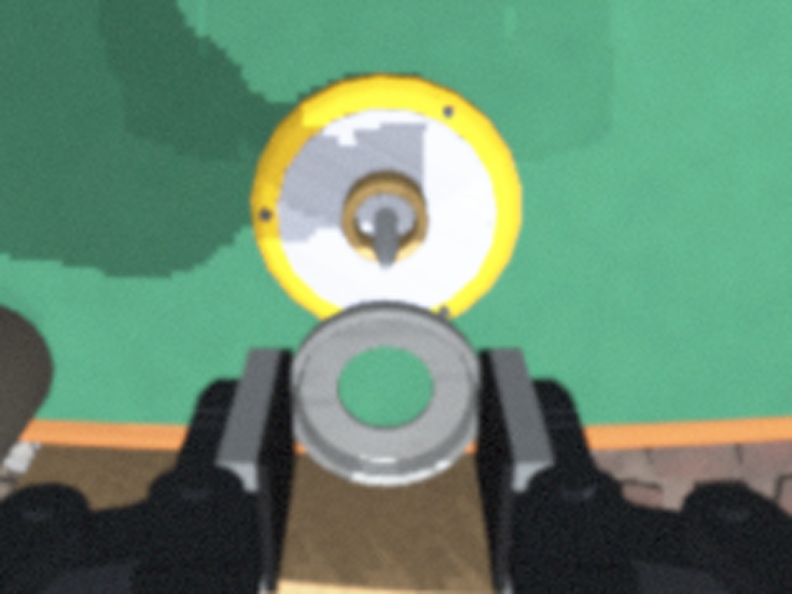

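The washer is held and lined up in y with the pin (column 386). Lowering slowly.

```bash
python3 -m creep '[0,0,0.5,0,0,0,-0.8, 0,0,0.5,0,0,0,-0.8, 0,0,0.14,0,0,0,-0.8, 0,0,0,0,0,0,-0.8, 0,0,0.1,0,0,0,-0.8]'; python3 -m creep '[0,0,0.1,0,0,0,-0.8, 0,0,0.1,0,0,0,-0.8, 0,0,0.1,0,0,0,-0.8, 0,0,0.1,0,0,0,-0.8, 0,0,0,0,0,0,-0.8]'; python3 -m creep '[0,0,0.04,0,0,0,-0.8, 0,0,0,0,0,0,-0.8]'
```

```text
time_s: 14.32
ee_pos: [604.8, 131.8, 94.5]
orientation: [3.142, 0.003, -3.141]
ft_force: [-0.3, -0.4, -0.6]
finger_gap: 30.3
grasp_force: 24.8
time_s: 14.95
ee_pos: [603.3, 131.8, 72.3]
orientation: [-3.142, -0.001, -3.141]
ft_force: [-0.6, -0.8, -0.4]
finger_gap: 29.7
grasp_force: 24.8
time_s: 15.2
ee_pos: [603.9, 131.7, 71.7]
orientation: [-3.142, 0.001, -3.141]
ft_force: [-2.2, -0.2, 3.5]
finger_gap: 29.9
grasp_force: 25.4
```

```bash
python3 -m creep '[0,0,0.02,0,0,0,-0.8, 0,0,0,0,0,0,-0.3, 0,0,0,0,0,0,0.1, 0,0,0,0,0,0,0.1, 0,0,-0.4,0,0,0,0.1]'; python3 -m creep '[0,0,-1,0,0,0,0.1, 0,0,-1,0,0,0,0.3, 0,0,0,0,0,0,0.5,0,0,0,0,0,0,0.6]'; python3 - <<'E'
from h import *
im=manip.get_image("wrist");cv2.imwrite("pics/w11.png",im[:,:,::-1]); w=params("wrist"); print(proj(w,[603.5,131.8,75]))
E
python3 -m creep '[0.44,-0.76,0,0,0,0,0.6, 0.44,-0.76,0,0,0,0,0.6, 0.45,-0.76,0,0,0,0,0.6, 0.45,-0.76,0,0,0,0,0.6, 0.45,-0.76,0,0,0,0,0.6]'; python3 -m creep '[0.45,-0.76,0.4,0,0,0,0.6,0,0,0.4,0,0,0,0.6,0,0,0,0,0,0,0.6,0,0,0,0,0,0,0.6]'; python3 - <<'E'
from h import *
w=params("wrist");im=manip.get_image("wrist");print("ring",measure(im,w,469,-97,52,45,57),"sleeve",measure(im,w,472,-216,47,45,64),measure(im,w,584,-175,72,45,55))
a=cv2.imread("pics/w11.png");cv2.imwrite("pics/v1.png",np.hstack([a[100:300,150:350],im[:,:,::-1][:200,:]][:1]))
b=cv2.resize(a[110:260,180:330],None,fx=2.5,fy=2.5);c=cv2.resize(im[:,:,::-1],(500,375));cv2.imwrite("pics/v1.png",cv2.resize(np.hstack([b,c]),(800,343)))
E
```

```text
time_s: 15.82
ee_pos: [601.7, 131.7, 88.3]
orientation: [-3.142, -0.005, -3.141]
ft_force: [-0.1, -0.2, 0.7]
finger_gap: 47.0
grasp_force: 0.0
time_s: 16.32
ee_pos: [603.5, 131.8, 190.3]
orientation: [3.142, 0.0, -3.141]
ft_force: [-0.7, -0.2, 0.1]
finger_gap: 68.6
grasp_force: 0.0
[[256.51262507 189.16781599]]
time_s: 17.0
ee_pos: [490.2, -59.0, 188.1]
orientation: [3.141, -0.003, -3.141]
ft_force: [1.1, -0.2, -0.3]
finger_gap: 68.4
grasp_force: 0.0
time_s: 17.5
ee_pos: [469.6, -95.9, 149.8]
orientation: [3.141, -0.001, -3.141]
ft_force: [-0.4, 0.8, -0.0]
finger_gap: 68.4
grasp_force: 0.0
ring (array([470.02104134, -98.51928172]), 0.9006861910855085, array([253.3735399 , 193.85946145])) sleeve (array([ 473.72150574, -226.46683105]), 1.02843760916745, array([114.49434156, 198.64109347])) (array([468.87100794, -96.70310289]), 35.45554329919805, array([255.5, 191.5]))
```

View pics/v1.png

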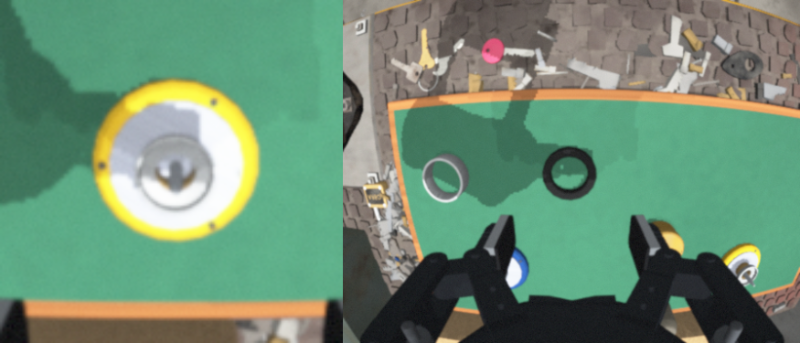

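The washer lies on the bush on the pin (left half, (175,172)). The ring is at (569,173) and the sleeve at (445,178) in the right half. Gripping the ring.

```bash
python3 -m creep '[-0.013,-0.042,0.5,0,0,0,0.6, 0,0,0.7,0,0,0,0.6, 0,0,0.5,0,0,0,0.6, 0,0,0.3,0,0,0,0.6, 0,0,0.136,0,0,0,0.6]'; python3 -m creep '[0,0,0,0,0,0,0.6,0,0,0,0,0,0,0.3,0,0,0,0,0,0,-0.1,0,0,0,0,0,0,-0.1,0,0,0,0,0,0,-0.1]' 25
python3 -m creep '[0,0,-0.3,0,0,0,-0.1, 0,0,-0.7,0,0,0,-0.1, 0,0,-0.7,0,0,0,-0.1, 0,0,-0.7,0,0,0,-0.1, 0,0,0,0,0,0,-0.1]'
```

```text
time_s: 18.18
ee_pos: [470.5, -98.2, 42.9]
orientation: [-3.142, 0.0, -3.141]
ft_force: [-0.6, -0.7, 0.6]
finger_gap: 68.3
grasp_force: 0.0
time_s: 18.8
ee_pos: [471.1, -98.8, 44.3]
orientation: [-3.141, 0.002, -3.141]
ft_force: [-1.4, 1.4, 5.8]
finger_gap: 47.6
grasp_force: 25.5
time_s: 19.42
ee_pos: [472.5, -99.5, 167.1]
orientation: [-3.138, 0.007, -3.141]
ft_force: [0.1, 0.1, -0.4]
finger_gap: 47.8
grasp_force: 26.1
```

```bash
python3 -m creep '[-0.49,-0.26,-0.1,0,0,0,-0.1, -0.49,-0.26,-0.1,0,0,0,-0.1, -0.49,-0.26,-0.1,0,0,0,-0.1, -0.49,-0.26,0,0,0,0,-0.1, -0.49,-0.26,0,0,0,0,-0.1]'; python3 -m creep '[-0.49,-0.26,0,0,0,0,-0.1,0,0,0,0,0,0,-0.1,0,0,0,0,0,0,-0.1,0,0,0,0,0,0,-0.1]'; python3 - <<'E'
from h import *
w=params("wrist");im=manip.get_image("wrist");print("blue",measure(im,w,584,-178,72,45,55))
cv2.imwrite("pics/w12.png",im[:,:,::-1])
E
```

```text
time_s: 20.05
ee_pos: [592.9, -163.5, 177.1]
orientation: [3.141, -0.002, -3.141]
ft_force: [0.2, -1.6, -0.6]
finger_gap: 47.5
grasp_force: 26.0
time_s: 20.55
ee_pos: [616.5, -175.8, 177.8]
orientation: [3.141, -0.001, -3.141]
ft_force: [0.4, 0.3, 0.6]
finger_gap: 47.5
grasp_force: 26.0
blue (array([ 585.30391507, -182.01892217]), 0.9494963913613578, array([249.65944239, 151.41432513]))
```

View pics/w12.png

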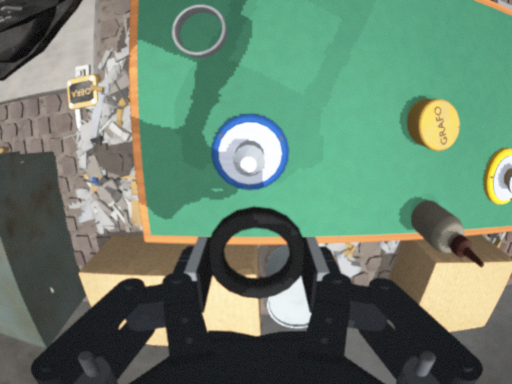

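The blue stand is centred at (250,151) and the held ring at (256,252). Moving over the post and lowering.

```bash
python3 -m creep '[0.336,-0.05,0,0,0,0,-0.1, 0.3,-0.05,0,0,0,0,-0.1, 0,0,0.5,0,0,0,-0.1, 0,0,0.5,0,0,0,-0.1, 0,0,0.3,0,0,0,-0.1]'; python3 -m creep '[0,0,0,0,0,0,-0.1, 0,0,0,0,0,0,-0.1,0,0,0,0,0,0,-0.1]'; python3 -m creep '[0,0,0.1,0,0,0,-0.1, 0,0,0.1,0,0,0,-0.1,0,0,0.1,0,0,0,-0.1,0,0,0.1,0,0,0,-0.1,0,0,0,0,0,0,-0.1]'; python3 -m creep '[0,0,0.1,0,0,0,-0.1, 0,0,0.1,0,0,0,-0.1,0,0,0.1,0,0,0,-0.1,0,0,0.1,0,0,0,-0.1,0,0,0,0,0,0,-0.1]'
```

```text
time_s: 21.22
ee_pos: [584.6, -180.8, 111.8]
orientation: [3.141, -0.002, -3.141]
ft_force: [0.6, 1.2, -0.3]
finger_gap: 47.7
grasp_force: 26.0
time_s: 21.6
ee_pos: [586.2, -181.7, 114.3]
orientation: [-3.141, 0.002, -3.141]
ft_force: [0.4, -0.1, -0.0]
finger_gap: 47.6
grasp_force: 26.0
time_s: 22.22
ee_pos: [585.0, -181.1, 92.3]
orientation: [3.141, -0.001, -3.141]
ft_force: [0.3, -0.1, -0.3]
finger_gap: 47.7
grasp_force: 26.0
time_s: 22.85
ee_pos: [585.1, -181.1, 72.3]
orientation: [3.141, -0.001, -3.141]
ft_force: [0.6, 0.3, -0.5]
finger_gap: 47.6
grasp_force: 26.0
```

```bash
python3 -m creep '[0,0,0.1,0,0,0,-0.1, 0,0,0.1,0,0,0,-0.1,0,0,0.1,0,0,0,-0.1,0,0,0.04,0,0,0,-0.1,0,0,0,0,0,0,-0.1]'; python3 -m creep '[0,0,0.04,0,0,0,-0.1, 0,0,0,0,0,0,-0.1]'
```

```text
time_s: 23.48
ee_pos: [585.5, -181.4, 56.3]
orientation: [-3.142, -0.0, -3.141]
ft_force: [-1.0, 1.2, 3.0]
finger_gap: 47.5
grasp_force: 26.3
time_s: 23.72
ee_pos: [585.6, -181.4, 56.2]
orientation: [-3.142, -0.001, -3.141]
ft_force: [-7.8, 3.5, 14.3]
finger_gap: 47.4
grasp_force: 27.3
```

```bash
python3 -m creep '[0,0,0,0,0,0,0.3, 0,0,0,0,0,0,0.6, 0,0,0,0,0,0,0.6, 0,0,-0.3,0,0,0,0.6, 0,0,-0.8,0,0,0,0.6]'; python3 -m creep '[0,0,-0.8,0,0,0,0.6, 0.5,-0.22,0,0,0,0,0.6, 0.6,-0.22,0,0,0,0,0.6, 0.6,-0.22,0,0,0,0,0.6, 0.52,-0.24,0,0,0,0,0.6]';python3 -m creep '[0,0,0,0,0,0,0.6,0,0,0,0,0,0,0.6,0,0,0,0,0,0,0.6]'; python3 - <<'E'
from h import *
w=params("wrist");im=manip.get_image("wrist");print("sleeve",measure(im,w,473,-226,47,45,64))
cv2.imwrite("pics/w13.png",im[:,:,::-1])
E
```

```text
time_s: 24.35
ee_pos: [583.9, -180.6, 108.0]
orientation: [3.139, -0.004, -3.141]
ft_force: [0.8, -0.2, -0.9]
finger_gap: 68.0
grasp_force: 0.0
time_s: 24.98
ee_pos: [473.8, -226.8, 150.1]
orientation: [-3.141, 0.001, -3.141]
ft_force: [0.8, -0.5, 0.2]
finger_gap: 68.3
grasp_force: 0.0
time_s: 25.35
ee_pos: [475.3, -226.1, 149.3]
orientation: [-3.141, 0.001, -3.14]
ft_force: [0.5, 0.6, -0.2]
finger_gap: 68.5
grasp_force: 0.0
sleeve (array([ 473.67093879, -226.17866533]), 1.0197628312062772, array([256.44396474, 193.56544942]))
```

```bash
python3 -m creep '[0,0,0.5,0,0,0,0.6, 0,0,0.7,0,0,0,0.6, 0,0,0.5,0,0,0,0.6, 0,0,0.3,0,0,0,0.6, 0,0,0,0,0,0,0.6]'; python3 -m creep '[0,0,0,0,0,0,0.3,0,0,0,0,0,0,-0.2,0,0,0,0,0,0,-0.2,0,0,0,0,0,0,-0.2]' 30
python3 -m creep '[0,0,-0.3,0,0,0,-0.2, 0,0,-0.7,0,0,0,-0.2, 0,0,-0.7,0,0,0,-0.2, 0,0,-0.7,0,0,0,-0.2]'
python3 -m creep '[-0.5,0.22,0,0,0,0,-0.2, -0.6,0.22,0,0,0,0,-0.2, -0.6,0.22,0,0,0,0,-0.2, -0.53,0.24,0,0,0,0,-0.2,0,0,0,0,0,0,-0.2]'; python3 -m creep '[0,0,0,0,0,0,-0.2,0,0,0,0,0,0,-0.2,0,0,0,0,0,0,-0.2]'; python3 - <<'E'
from h import *
w=params("wrist");im=manip.get_image("wrist")
cv2.imwrite("pics/w14.png",im[:,:,::-1])
E
```

```text
time_s: 26.02
ee_pos: [474.1, -225.8, 48.1]
orientation: [3.14, -0.002, -3.141]
ft_force: [0.3, 0.3, 0.2]
finger_gap: 68.1
grasp_force: 0.0
time_s: 26.52
ee_pos: [475.5, -227.1, 50.5]
orientation: [-3.14, 0.002, -3.141]
ft_force: [0.3, 0.6, 6.2]
finger_gap: 45.4
grasp_force: 30.7
time_s: 27.02
ee_pos: [474.3, -226.3, 170.9]
orientation: [-3.141, 0.0, -3.141]
ft_force: [-0.5, -0.3, -2.3]
finger_gap: 45.4
grasp_force: 31.2
time_s: 27.65
ee_pos: [587.0, -180.5, 169.6]
orientation: [-3.141, 0.001, -3.139]
ft_force: [-0.1, 0.2, -1.0]
finger_gap: 45.7
grasp_force: 31.2
time_s: 28.02
ee_pos: [585.5, -181.7, 169.2]
orientation: [-3.142, -0.0, 3.141]
ft_force: [-0.6, 0.9, -0.6]
finger_gap: 45.5
grasp_force: 31.2
```

View pics/w14.png

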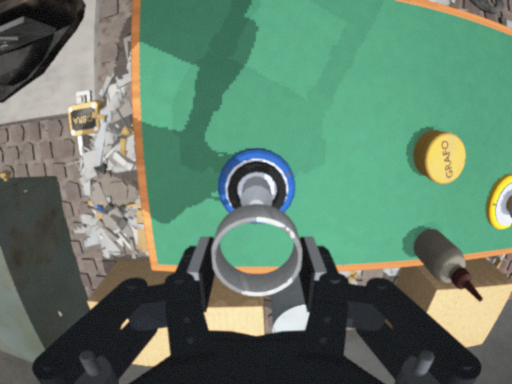

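The ring lies on the blue seat at (257,185) and the sleeve is held above it, centred at (257,250). Lowering.

```bash
python3 -m creep '[0,0,0.5,0,0,0,-0.2, 0,0,0.6,0,0,0,-0.2, 0,0,0,0,0,0,-0.2, 0,0,0.1,0,0,0,-0.2, 0,0,0.1,0,0,0,-0.2]'; python3 -m creep '[0,0,0.1,0,0,0,-0.2, 0,0,0.1,0,0,0,-0.2, 0,0,0.1,0,0,0,-0.2, 0,0,0.1,0,0,0,-0.2, 0,0,0.1,0,0,0,-0.2]'; python3 -m creep '[0,0,0.1,0,0,0,-0.2, 0,0,0.04,0,0,0,-0.2, 0,0,0,0,0,0,-0.2,0,0,0,0,0,0,-0.2]';python3 -m creep '[0,0,0.08,0,0,0,-0.2,0,0,0,0,0,0,-0.2]'
```

```text
time_s: 28.7
ee_pos: [586.9, -181.9, 105.4]
orientation: [-3.14, 0.002, -3.141]
ft_force: [0.4, -0.4, -0.7]
finger_gap: 45.6
grasp_force: 31.2
time_s: 29.32
ee_pos: [585.9, -181.4, 78.6]
orientation: [3.142, -0.0, -3.141]
ft_force: [0.3, 0.5, -0.3]
finger_gap: 45.2
grasp_force: 31.2
time_s: 29.82
ee_pos: [586.1, -181.4, 74.4]
orientation: [-3.141, -0.0, -3.141]
ft_force: [-7.9, 3.0, 14.1]
finger_gap: 45.5
grasp_force: 32.6
time_s: 30.08
ee_pos: [586.8, -181.6, 74.0]
orientation: [-3.141, 0.0, -3.14]
ft_force: [-15.6, 7.1, 33.1]
finger_gap: 45.5
grasp_force: 34.9
```

```bash
python3 -m creep '[0,0,-0.1,0,0,0,-0.2,0,0,0,0,0,0,0.2, 0,0,0,0,0,0,0.6, 0,0,0,0,0,0,0.6, 0,0,-0.3,0,0,0,0.6]'; python3 -m creep '[0,0,-0.8,0,0,0,0.6, 0,0,-0.8,0,0,0,0.6, 0,0,-0.4,0,0,0,0.6, 0,0,0,0,0,0,0.6,0,0,0,0,0,0,0.6]'; python3 - <<'E'
from h import *
from scipy.optimize import minimize
w=params("wrist");im=manip.get_image("wrist");cv2.imwrite("pics/w15.png",im[:,:,::-1])
print("blue foot",measure(im,w,585,-181.5,72,45,55))
g=cv2.GaussianBlur(cv2.cvtColor(im,cv2.COLOR_RGB2GRAY),(3,3),0).astype(np.float32)
a=np.linspace(0,2*np.pi,180,endpoint=False)
def smp(v,r):
    x,y,z,tx,ty=v; P=np.c_[x+r*np.cos(a),y+r*np.sin(a),z+r*(tx*np.cos(a)+ty*np.sin(a))]
    q=proj(w,P).astype(np.float32); return cv2.remap(g,q[:,:1].copy(),q[:,1:].copy(),cv2.INTER_LINEAR).ravel()
for z in range(74,101,2):
    best=max(((smp((x,y,z,0,0),23)-smp((x,y,z,0,0),25)).mean(),x,y) for x in np.arange(579,592,1) for y in np.arange(-188,-175,1)); print(z,best)
b=im[:,:,::-1]
print(manip.state()['ee_pos'])
E
```

```text
time_s: 30.7
ee_pos: [584.8, -180.7, 86.8]
orientation: [3.14, -0.003, -3.141]
ft_force: [0.2, 0.1, -0.8]
finger_gap: 68.2
grasp_force: 0.0
time_s: 31.32
ee_pos: [585.0, -180.9, 186.1]
orientation: [3.14, -0.003, -3.141]
ft_force: [-0.3, 0.1, 0.4]
finger_gap: 68.6
grasp_force: 0.0
blue foot (array([ 586.04521206, -181.98205479]), 0.959644968931038, array([255.07257476, 182.36396791]))
74 (np.float32(29.70931), np.int64(590), np.int64(-182))
76 (np.float32(37.37603), np.int64(589), np.int64(-182))
78 (np.float32(44.335552), np.int64(588), np.int64(-182))
80 (np.float32(48.789013), np.int64(587), np.int64(-182))
82 (np.float32(50.32665), np.int64(587), np.int64(-182))
84 (np.float32(54.043163), np.int64(586), np.int64(-182))
86 (np.float32(54.002728), np.int64(585), np.int64(-182))
88 (np.float32(50.838276), np.int64(584), np.int64(-182))
90 (np.float32(48.423225), np.int64(584), np.int64(-182))
92 (np.float32(44.950962), np.int64(583), np.int64(-182))
94 (np.float32(40.893417), np.int64(582), np.int64(-182))
96 (np.float32(37.32477), np.int64(581), np.int64(-182))
98 (np.float32(34.35645), np.int64(580), np.int64(-182))
100 (np.float32(30.930979), np.int64(579), np.int64(-182))
[ 584.81099617 -180.79292245  185.68726738]
```

```bash
python3 -c "
from bench import manip
print(manip.job_done())"
```

```text
the job is handed in; nothing more can be done
None
```

I built both sets and handed the job in: black rubber ring then zinc sleeve on the blue stand, brass bush then cup washer on the yellow stand. It took about 31 s, and I never sent the arm close to the oiler, tin or padlock. I saw the ring, bush and washer in place in wrist pictures. With no views left, I confirmed the sleeve only by contact force and a numerical image fit, which put its rim centred on the post at roughly the right height.

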